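# Shut a parts box and hold it in the marking jig

### The arm

A 6-joint arm with a two-finger parallel gripper is mounted at the origin on a cart in front of the work surface, level with it; the furniture and walls round the work are solid. World frame = base frame: x ahead of the robot, y to its left, z up, the work surface at z = 0. Lengths are in m, angles in rad, forces in N, time in s.
With the tool pointing down it reaches from about 0.275 to 0.85 m from the base axis. Payload 19 kg.
Tool frame: the origin (TCP) lies midway between the tips of the shut fingers; the grasp point (between the pads) lies 19 mm behind it; z points along the fingers, y is the line along which they close (so a half turn about z gives the same grasp; the last joint's range is limited). The gripper opens to 85 mm and grips with 20 to 120 N. Pads are 22 mm wide; open, the fingers measure 114 mm over their backs; the gripper's body (76 mm by 85 mm) begins 54 mm behind the grasp point. The pads swing forward as they close: fully open they stand 13 mm farther back than shut.
Start: joints at [1.18, 0.15, 1.437, -0, 1.554, -0.134], TCP at [0.146, 0.556, 0.231] pointing down, gripper open.
Joint ranges: [-2.8, 2.8], [-0.68, 2.1], [0.12, 2.68], [-1.39, 4.53], [0.16, 2.79], [-2.81, 2.81]. Speed limits (rad/s): [1.89, 1.89, 2.22, 3.01, 3.01, 3.01].

### API

Orientations are given as a unit quaternion [w, x, y, z].
In Python, from rig import env gives the robot as it stands.
- The arm moves only by the tool play_rows, never from a script. Its argument "increments" is a list of rows, each a list of 7 numbers: the finger opening in mm, from 0 to 85.4, then the shift along the tool's x, y, z in mm, then the turn, a rotation vector about the tool's x, y, z in degrees. A call has 1 to 8 rows; each row shifts and turns the commanded pose from where the row before left it, along the tool's axes as they then stand; what a row does not reach is not made up. A row lasts 1/10 s, in which the tool goes at most 50 mm and 8.59 degrees, less where a joint would pass 70% of its speed; a pose out of reach is approached as far as the arm can. A call is refused whole if a number of a shift passes 50 or a number of a turn 8.59, either way. A call with a gripper value outside its range is refused whole. The fingers move at their own pace and stop on an object; the grip force is fixed at half the most. Time passes only in rows, so rows that do not move let the fingers close. It gives the time, the measured TCP pose, the force, the opening and the grip force at its end, in the units of the state.
- env.get_state(): the state, without advancing time (a new reading comes with each control period).
- env.capture(name): name is "side" or "top"; returns the picture (400x640x3 uint8, red, green, blue); there is no depth.
- env.camera_model(name): a dict with "vfov" (degrees; the focal length in pixels is half the picture's height over the tangent of half this angle, whatever the lens; pixels are square), "cx", "cy" (the principal point, pixels), "R" (3x3) and "t" (3): a world point X has camera coordinates R X + t. Camera axes: x right, y down, z forward; pixel columns grow to the right and rows downward; lengths in m; the calibration is good to about 2 mm. A picture is of the moment at which its call begins. camera_model takes no time and is no camera call.
- env.sign_off(): hands the job in; it is judged then, once.
Trained networks look in the newest picture that a camera, given by its name, has taken for a name from the list of things; names that differ only in an ending like _2 or _b are one class to them, and where a whole thing is asked for, a point or a joint stands for the part that bears it (a point fixed in the world has none). Each returns a list of dicts, best first, with "p" (0 to 1); they miss things now and then, are a little off and sometimes report something else, mostly with a low value. They report only what shows in the picture. A call takes as long as a camera call. They do not tell look-alikes from the thing itself.
- env.recognise(camera, name): "centre" ([column, row] in pixels, amid what is visible of it).
- env.landmark_of(camera, name): "centre" ([column, row] in pixels: a listed point, or the origin of a listed thing).
The state is a dict: "t": time; "q": joint angles; "joint_vel": joint speeds; "joint_torque": joint torques, N m; "ee_pos": TCP position; "tool_rot": TCP orientation; "ft_force": force on the tool from outside, world axes, zero at the start; "wrist_torque": the same for the moment, N m; "grip_width": opening from 0.0 (shut) to 1.0 (fully open); "grip_force": force on a finger pad.
Only numpy, scipy, OpenCV 4.12 (cv2) and the standard library are available. Lean on these libraries where they do the work, as an engineer would, in place of code of your own. Each camera call takes 0.05 s, during which the arm holds its last target. There are 200 camera calls.

### The job

Press the open lid of the grey parts box shut until both front catches snap over it. Then slide the box along the jig's green plate so that its hinge side lies flat against the aluminium fence and its end is right up against the orange stop block, and hold it there for marking: with one diagonal push, lean on it both down onto the plate and against the fence with roughly 10 N each way (do not crush it). Finish while still pushing, and leave the other things on the bench alone.

Things in the scene. Friction and masses are not known exactly. Their poses are not given: they have to be found in the camera images.
- parts_box: Loose grey parts box, about 0.4 kg, 71 x 127 x 28 mm (x, y, z) with lid shut. Origin: centre of its underside; x to the hinge side (faces the fence), y along its length, z up. Hinge line at x = +35, z = 27 mm; front lip x = -35 mm, shut lid's top z = 28 mm, ends y = +-63.5 mm. Starts on the plate 1 to 7 cm clear of fence and stop, up to 0.2 rad askew.
- bumpers_mid (a point): Fixed on the box, at its x = +38, z = 19 mm: middle of the line through the outer faces of two black rubber bumpers (at y = +-45 mm, 10 mm tall) on the hinge side, which touch the fence. They grip it (friction about 0.6), so a box pushed in askew can stick on one bumper: push its lagging half home.
- catches_mid (a point): Fixed on the box, at its x = -42, z = 30 mm: middle between the tops of two black spring catches, each 14 mm wide, at y = +-42 mm on the box's front. The front between them is free and flat (at x = -35 mm).
- parts_box_lid (a joint): Lid hinge angle in rad: 0 is shut, grows as the front edge of the lid rises. The stiff hinge stays where it is left. At about 0.1 rad the lid meets the catches; it takes about 5 N at the lid's front edge to snap past them (more nearer the hinge), then it stays shut.
- lid_front_edge (a point): Middle of the lid's front upper edge, 69 mm from the hinge line; moves with the lid.
- base_plate: Green slick plastic base plate of the jig, fixed, 190 x 240 x 8 mm (x, y, z); origin at the centre of its underside on the bench, x to the fence, y to the stop block's end. The box slides on its top (z = 8 mm) with friction about 0.2. With the box home, the box's origin is at x = +35 mm in this frame and its axes are parallel to the plate's.
- fence: Aluminium fence bar fixed on the plate's far side, 20 x 230 x 30 mm (x, y, z); origin at the centre of its underside (plate x = +83 mm). Its flat face toward the box is at its x = -10 mm, that is plate x = +73 mm.
- stop_block: Orange stop block with a black clamp knob, fixed on the plate at the +y end next to the fence, block 40 x 25 x 28 mm (x, y, z), knob 16 mm wide and 10 mm tall on top; origin at the centre of its underside, axes parallel to the plate's. Its face toward the box is at its y = -12.5 mm; with the box home, the box's origin is at y = -76 mm in this frame.
- jar: Bystander: white jar with green cap, 47 mm wide, 44 mm tall; origin under its centre.
- spool: Bystander: solder spool, 66 mm wide, 46 mm tall; origin under its centre.
- mouse: Bystander: grey computer mouse, 64 x 108 x 32 mm; origin under its centre.
- marker: Bystander: white and green marker pen, 135 mm long; origin under its centre.
- usb_stick: Bystander: blue memory stick, 52 mm long; origin under its centre.
- screwdriver: Bystander: red and black screwdriver, 118 mm long; origin under its centre.
There are look-alikes about, which are no part of the job. There is more than one size of the parts_box; the job needs the larger.

How it is judged:
By the outcome, as a careful person would: the job done as asked, in the order asked, and still so for the second after the job is handed in, while the arm keeps its last pose, push and grip.
It also fails if it takes over 67 s, if anything falls off the work surface, if the arm or the gripper's body presses on something with over 40 N, if the wrist force passes 120 N, or if a joint passes its speed limit or range.

## Working session

There is one attempt and no reset: what is moved stays moved. The work goes in short steps, Python scripts to look and compute and a tool call to move; the robot and the scene stay as the last step left them, time stands still between calls to the robot, and variables do not carry over. Pictures are saved under pics/ and viewed, at most 10 in all, crops included, and the job is handed in when it is done.

Besides the shell and the picture viewer there is one more tool, called after "Request:" as name([rows], argument=value, ...), one row to a line, values as JSON. play_rows: Moves the arm, as the interface text tells. Its arguments: {"type":"object","properties":{"increments":{"type":"array"}},"required":["increments"]}

```bash
mkdir -p pics; ls; python3 - <<'E'
from rig import env
import cv2,numpy as np
s=env.get_state();print(s)
for c in("side","top"):
    im=env.capture(c);cv2.imwrite(f"pics/{c}0.png",im[:,:,::-1])
    print(c,env.camera_model(c))
    for n in("parts_box","catches_mid","lid_front_edge","bumpers_mid","base_plate","fence","stop_block"):
        print(n,[(round(d['p'],2),np.round(d['centre']).tolist()) for d in env.landmark_of(c,n)[:4]])
E
```

```text
pics
{'t': 0.0, 'q': array([ 1.17998569e+00,  1.50911256e-01,  1.43796273e+00,  1.37676138e-05,
        1.55380551e+00, -1.34013542e-01]), 'joint_vel': array([ 0.00036717, -0.00095317,  0.00098803,  0.00091565,  0.00056683,
       -0.00078289]), 'joint_torque': array([-4.94206921e-03, -7.13055253e+01, -5.70850468e+01, -6.46135977e-04,
        9.15317796e-03,  7.54887924e-05]), 'ee_pos': array([0.14597585, 0.5559271 , 0.23075204]), 'tool_rot': array([-1.47616123e-04,  1.28046140e-01,  9.91768063e-01, -5.23031537e-04]), 'ft_force': array([-0.74803339, -0.26939545,  0.53439075]), 'wrist_torque': array([ 0.02251848, -0.00639044,  0.02224202]), 'grip_force': 0.0, 'grip_width': 1.0025884134595862}
side {'vfov': 57.58718685963424, 'cx': 318.76737252702503, 'cy': 199.2027859593481, 'R': array([[-0.91829172, -0.39589731, -0.00237447],
       [-0.24249671,  0.56719659, -0.78707266],
       [ 0.31294674, -0.72218651, -0.61685573]]), 't': array([0.40276446, 0.24842819, 0.61505366])}
parts_box [(0.96, [283.0, 285.0]), (0.57, [277.0, 231.0])]
catches_mid [(0.78, [297.0, 280.0])]
lid_front_edge [(0
[... 227 characters left out ...]
.0]), (0.55, [274.0, 231.0])]
top {'vfov': 47.53480943651981, 'cx': 311.67209441619474, 'cy': 195.4004775588901, 'R': array([[-5.59680111e-03, -9.99983946e-01, -8.85394092e-04],
       [-9.84775328e-01,  5.66551064e-03, -1.73739621e-01],
       [ 1.73741848e-01, -1.00471849e-04, -9.84791227e-01]]), 't': array([-0.14605688,  0.51901586,  1.25342536])}
parts_box [(0.61, [236.0, 211.0]), (0.57, [318.0, 197.0])]
catches_mid [(0.74, [239.0, 222.0]), (0.71, [315.0, 203.0])]
lid_front_edge [(0.88, [314.0, 202.0]), (0.64, [238.0, 219.0])]
bumpers_mid [(0.72, [234.0, 204.0]), (0.59, [318.0, 180.0])]
base_plate [(0.73, [311.0, 195.0])]
fence [(0.62, [306.0, 172.0])]
stop_block [(0.61, [277.0, 181.0])]
```

```bash
python3 - <<'E'
import cv2,numpy as np
a=cv2.imread("pics/top0.png")[130:270,190:400];b=cv2.imread("pics/side0.png")[130:330,170:430]
a=cv2.resize(a,None,fx=3.5,fy=3.5,interpolation=2);cv2.imwrite("pics/tc.png",a)
cv2.imwrite("pics/sc.png",cv2.resize(b,None,fx=3,fy=3,interpolation=2))
E
```

```text
(no output)
```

View pics/top0.png

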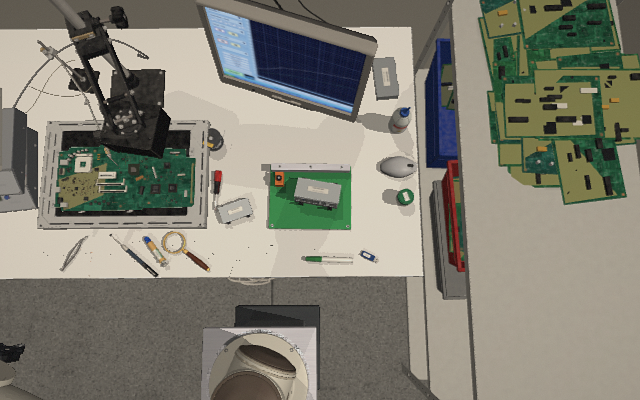

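View pics/tc.png

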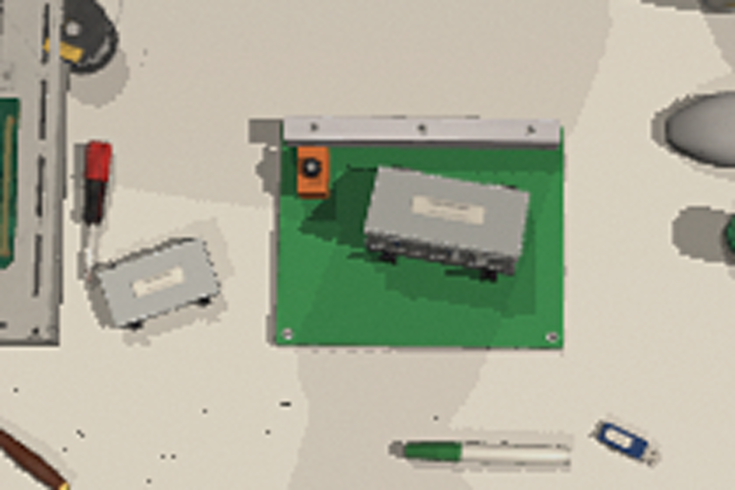

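View pics/sc.png

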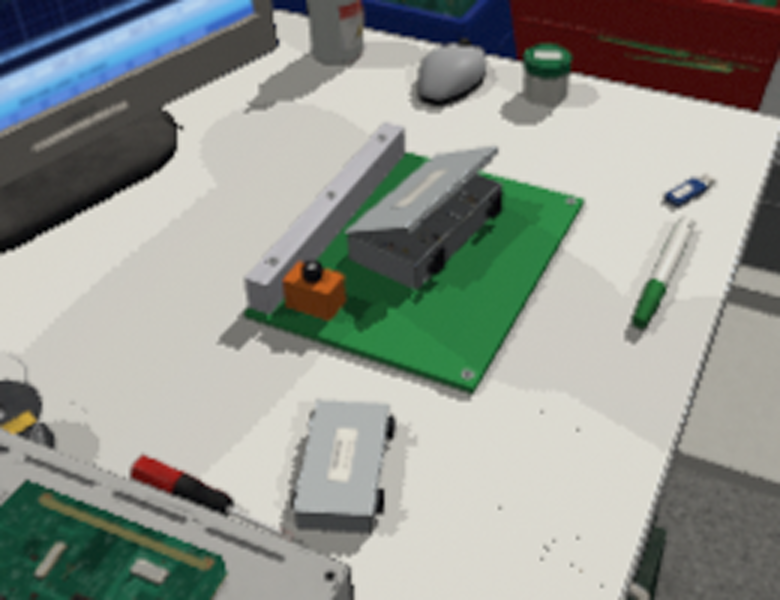

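The top picture shows the box with its open lid on the green plate at (317,193). Two look-alikes are off the plate: a smaller shut box at (235,211) and a grey box at (386,78). I choose the one on the plate, and check it with a close crop.

```bash
python3 - <<'E'
import cv2,numpy as np
a=cv2.imread("pics/top0.png")[160:235,260:360];b=cv2.imread("pics/side0.png")[165:240,245:345]
f=lambda a:cv2.resize(a,None,fx=8,fy=8,interpolation=cv2.INTER_CUBIC)[:600]
def g(a,u,v):
    a=f(a)
    for i in range(0,100,10):
        cv2.putText(a,str(u+i),(i*8,10),0,.4,(0,0,255));cv2.line(a,(i*8,12),(i*8,18),(0,0,255))
    for i in range(0,75,10):
        cv2.putText(a,str(v+i),(0,i*8+4),0,.4,(0,0,255));cv2.line(a,(26,i*8),(32,i*8),(0,0,255))
    return a
cv2.imwrite("pics/t2.png",g(a,260,160));cv2.imwrite("pics/s2.png",g(b,245,165))
E
```

```text
(no output)
```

View pics/t2.png

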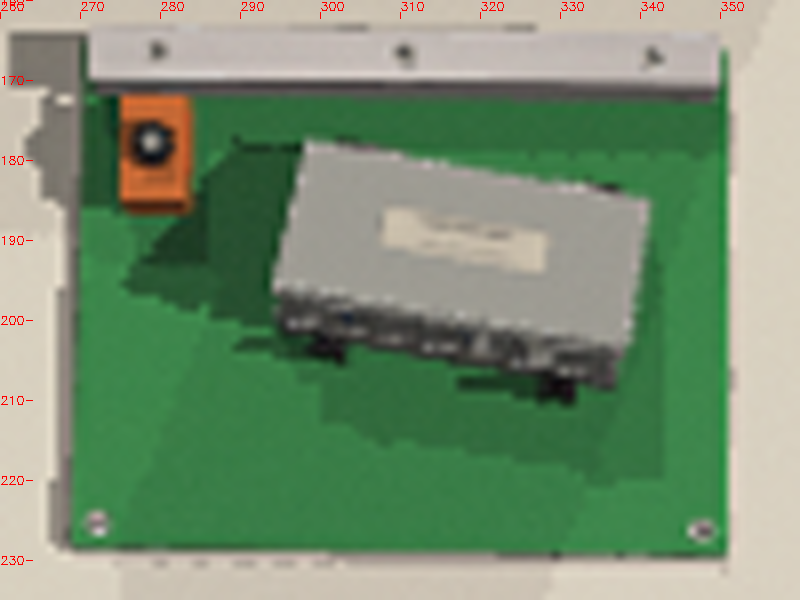

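View pics/s2.png

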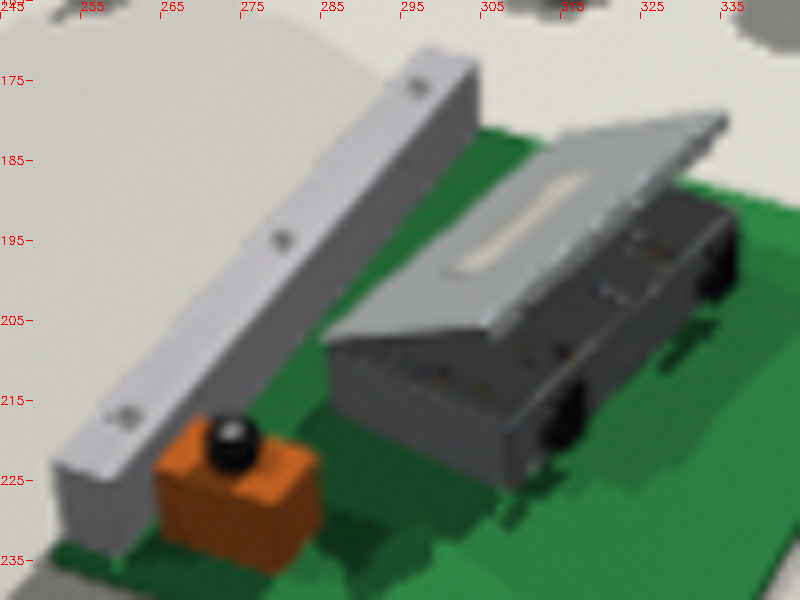

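```bash
cat > h.py <<'E'
import numpy as np
from scipy.optimize import least_squares
from rig import env
M={c:env.camera_model(c) for c in("side","top")}
def proj(c,X):
    m=M[c];f=200/np.tan(np.radians(m['vfov'])/2);p=np.atleast_2d(X)@m['R'].T+m['t']
    return np.c_[m['cx']+f*p[:,0]/p[:,2],m['cy']+f*p[:,1]/p[:,2]]
def place(P,x,y,a):
    P=np.atleast_2d(P);c,s=np.cos(a),np.sin(a)
    return np.c_[x+c*P[:,0]-s*P[:,1],y+s*P[:,0]+c*P[:,1],P[:,2]]
def resid(obs,world):
    return np.concatenate([proj(c,w)[0]-uv for (c,uv),w in zip(obs,world)])
E
cat > fit.py <<'E'
from h import *
T,S="top","side"
pl=[(T,(268.8,228.5),(-95,120,8)),(T,(350.9,229.4),(-95,-120,8)),(S,(258.4,225),(73,'f+',38)),(S,(251.5,222.75),(93,'f+',38)),
(S,(305,172.5),(73,'f-',38)),(S,(298.5,170.9),(93,'f-',38)),(T,(271,169.75),(73,'f+',38)),(T,(349.75,170.9),(73,'f-',38)),(S,(259.6,236.3),(73,'f+',8))]
st=[(T,(275,185),(1,36)),(T,(283.75,185),(-1,36)),(S,(285,222),(-1,36)),(S,(280,236.8),(1,8)),]
def world(p):
    g=lambda y:p[3]+(115 if y=='f+' else -115) if isinstance(y,str) else y
    return place(np.array([[x,g(y),z] for _,_,(x,y,z) in pl])/1e3,*p[:3])
o=[(a,b) for a,b,_ in pl]
r=least_squares(lambda p:resid(o,world(p)),[.5,0,0,0.],x_scale=[.01,.01,.01,1])
print("plate",r.x,np.round(r.fun.reshape(-1,2),1).tolist());P=r.x
# stop: near (-x) face at plate x 33; y unknown
def ws(p): return place(np.array([[33,p[0]+s*12.5,z] for _,_,(s,z) in st])/1e3,*P[:3])
q=least_squares(lambda p:resid([(a,b) for a,b,_ in st],ws(p)),[90.]);print("stop y",q.x,np.round(q.fun.reshape(-1,2),1).tolist())
bx=[(T,(298.4,177.5),'h+'),(T,(341.2,184.7),'h-'),(T,(338.7,204.3),'l-'),(T,(294.2,195.9),'l+'),(S,(285.4,207.7),'h+'),(S,(306.2,206),'l+'),(S,(335.6,179),'l-'),(S,(315.6,181.9),'h-'),
(S,(308.1,218.1),(-35,63.5,26)),(S,(309.4,226.2),(-35,63.5,0)),(S,(336.9,191.5),(-35,-63.5,26)),(S,(286.6,215.6),(35,63.5,0))]
def wb(p):
    L=[]
    for _,_,k in bx:
        if k[0]=='h': k=(35,63.5*(1 if k[1]=='+' else -1),28)
        elif k[0]=='l': k=(35-69*np.cos(p[3]),63.5*(1 if k[1]=='+' else -1),28+69*np.sin(p[3]))
        L.append(k)
    return place(np.array(L)/1e3+[0,0,.008],*p[:3])
b=least_squares(lambda p:resid([(a,c) for a,c,_ in bx],wb(p)),[.5,-.1,-.1,.45],loss='soft_l1',x_scale=[.01,.01,.1,.1])
print("box",b.x,np.round(b.fun.reshape(-1,2),1).tolist())
c,s=np.cos(P[2]),np.sin(P[2]);d=b.x[:2]-P[:2];print("box in plate mm",1e3*(c*d[0]+s*d[1]),1e3*(-s*d[0]+c*d[1]),b.x[2]-P[2],"target",35,q.x-76)
E
python3 fit.py
```

```text
plate [ 0.51982144 -0.14508376 -0.02091701  2.05956366] [[-0.3, 0.2], [0.2, 0.5], [0.2, 0.3], [-0.7, 0.1], [-0.1, -0.4], [-0.3, -0.6], [-0.6, 0.2], [-0.1, 0.2], [0.4, -1.0]]
stop y [90.03085779] [[0.1, -1.3], [-0.0, -1.2], [-1.7, -1.9], [-1.3, -0.5]]
box [ 0.52724733 -0.1668075  -0.18349652  0.45927208] [[-0.0, -0.2], [0.4, 0.2], [-0.1, -0.2], [-0.1, 0.3], [-0.7, -0.7], [-0.3, 0.1], [0.4, -0.2], [-0.4, -1.0], [1.1, 0.5], [-0.0, 0.9], [1.6, -0.9], [-1.2, 0.5]]
box in plate mm 7.878624589110381 -21.56367230282271 -0.16257950749492006 target 35 [14.03085779]
```

The close crops confirm it: the large box on the plate has its lid about 0.46 rad open (side view, lid front edge from (306,206) to (336,179)). It lies 27 mm short of the fence and 36 mm short of the stop. The fit residuals are about 1 px.

```bash
cat > go.py <<'E'
import sys,numpy as np
from scipy.spatial.transform import Rotation as Ro
from rig import env
# args: x y z (m) yaw(rad of tool y vs world y) tilt(deg, tool z leaning forward)
x,y,z,yaw,tilt=map(float,sys.argv[1:6]); s=env.get_state()
q=s['tool_rot'];R=Ro.from_quat([*q[1:],q[0]])
T=Ro.from_euler('z',yaw)*Ro.from_euler('y',-tilt,degrees=True)*Ro.from_matrix([[-1,0,0],[0,1,0],[0,0,-1]])
print('t',s['t'],'pos',s['ee_pos'].round(4),'f',s['ft_force'].round(1))
d=np.array([x,y,z])-s['ee_pos']
print('shift(now axes)',(1e3*R.inv().apply(d)).round(1),'turn',np.degrees((R.inv()*T).as_rotvec()).round(2),'shift(after turn)',(1e3*T.inv().apply(d)).round(1))
E
python3 go.py .5027 -.1622 .12 -.1835 0
```

```text
t 0.8 pos [0.1461 0.5561 0.2313] f [ 0.1 -0.1 -0.1]
shift(now axes) [-527.4 -604.2  111.3] turn [-0.  -0.  -4.2] shift(after turn) [-481.7 -641.2  111.3]
```

Request:
play_rows([
  [0,0,0,0,0,0,-4.2],
  [0,-28.3,-37.7,0,0,0,0],
  [0,-28.3,-37.7,0,0,0,0],
  [0,-28.3,-37.7,0,0,0,0],
  [0,-28.3,-37.7,0,0,0,0],
  [0,-28.3,-37.7,0,0,0,0],
  [0,-28.3,-37.7,0,0,0,0],
  [0,-28.3,-37.7,0,0,0,0],
])

```text
t: 1.6
ee_pos: [0.2929, 0.2588, 0.2315]
tool_rot: [0.0, 0.091, 0.996, 0.0]
ft_force: [1.6, -0.4, 0.9]
grip_width: 0.002
grip_force: 0.0
```

Request:
play_rows([
  [0,-28.3,-37.7,0,0,0,0],
  [0,-28.3,-37.7,0,0,0,0],
  [0,-28.3,-37.7,0,0,0,0],
  [0,-28.3,-37.7,0,0,0,0],
  [0,-28.3,-37.7,0,0,0,0],
  [0,-28.3,-37.7,0,0,0,0],
  [0,-28.3,-37.7,0,0,0,0],
  [0,-28.3,-37.7,0,0,0,0],
])

```text
t: 2.4
ee_pos: [0.4607, -0.0795, 0.2315]
tool_rot: [0.0, 0.092, 0.996, -0.0]
ft_force: [-0.8, 0.4, 0.3]
grip_width: -0.0
grip_force: 0.0
```

```bash
python3 go.py .5027 -.1622 .09 -.1835 0
```

```text
t 2.4 pos [ 0.4607 -0.0795  0.2315] f [-0.8  0.4  0.3]
shift(now axes) [-56.3 -73.6 141.6] turn [-0.01  0.04 -0.03] shift(after turn) [-56.4 -73.7 141.5]
```

Request:
play_rows([
  [0,-28,-37,0,0,0,0],
  [0,-28,-37,0,0,0,0],
  [0,0,0,47,0,0,0],
  [0,0,0,47,0,0,0],
  [0,0,0,47,0,0,0],
  [0,0,0,0,0,0,0],
  [0,0,0,0,0,0,0],
])

```text
t: 3.1
ee_pos: [0.502, -0.1605, 0.0915]
tool_rot: [-0.0, 0.092, 0.996, -0.0]
ft_force: [1.0, 0.4, 2.2]
grip_width: -0.003
grip_force: 0.0
```

```bash
python3 go.py .5027 -.1622 .036 -.1835 0; python3 - <<'E'
from rig import env
import cv2
im=env.capture("side");cv2.imwrite("pics/s3.png",cv2.resize(im[100:250,220:420],None,fx=4,fy=4,interpolation=2)[:,:,::-1])
E
```

```text
t 3.1 pos [ 0.502  -0.1605  0.0915] f [1.  0.4 2.2]
shift(now axes) [-1.  -1.6 55.5] turn [-0.   -0.01  0.  ] shift(after turn) [-1.  -1.6 55.5]
```

View pics/s3.png

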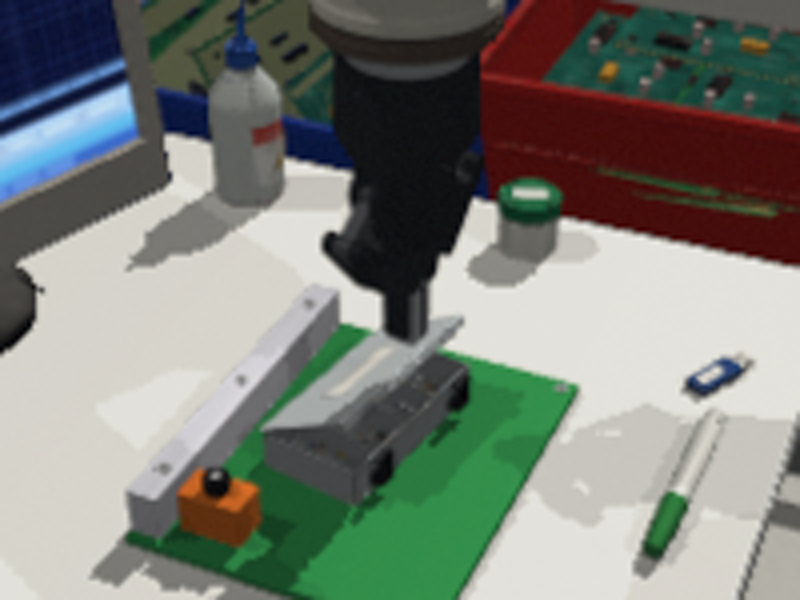

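The gripper tip, at crop (405,335), hangs just above the middle of the lid's front edge, as intended. Next I press down.

Request:
play_rows([
  [0,0,0,8,0,0,0],
  [0,0,0,8,0,0,0],
  [0,0,0,7,0,0,0],
  [0,0,0,7,0,0,0],
  [0,0,0,6,0,0,0],
  [0,0,0,6,0,0,0],
  [0,0,0,3,0,0,0],
  [0,0,0,0,0,0,0],
])

```text
t: 3.95
ee_pos: [0.5016, -0.1603, 0.0448]
tool_rot: [-0.0, 0.092, 0.996, 0.0]
ft_force: [0.3, -0.9, 0.3]
grip_width: 0.002
grip_force: 0.0
```

Request:
play_rows([
  [0,0,0,2,0,0,0],
  [0,0,0,2,0,0,0],
  [0,0,0,0,0,0,0],
])

```text
t: 4.25
ee_pos: [0.5019, -0.1604, 0.0416]
tool_rot: [0.0, 0.092, 0.996, -0.0]
ft_force: [-1.9, 0.7, 3.3]
grip_width: -0.002
grip_force: 1.6
```

Request:
play_rows([
  [0,0,0,1,0,0,0],
  [0,0,0,1,0,0,0],
  [0,0,0,0,0,0,0],
])

```text
t: 4.55
ee_pos: [0.5018, -0.1604, 0.0392]
tool_rot: [-0.0, 0.092, 0.996, -0.0]
ft_force: [0.2, -0.6, -0.2]
grip_width: 0.003
grip_force: 0.0
```

Request:
play_rows([
  [0,0,0,1,0,0,0],
  [0,0,0,1,0,0,0],
  [0,0,0,0,0,0,0],
])

```text
t: 4.85
ee_pos: [0.5017, -0.1603, 0.0371]
tool_rot: [-0.0, 0.092, 0.996, 0.0]
ft_force: [-0.3, 0.4, 1.3]
grip_width: -0.0
grip_force: 0.0
```

Request:
play_rows([
  [0,0,0,1,0,0,0],
  [0,0,0,0,0,0,0],
])

```text
t: 5.05
ee_pos: [0.5018, -0.1604, 0.0364]
tool_rot: [0.0, 0.092, 0.996, -0.0]
ft_force: [-0.7, 0.5, 3.8]
grip_width: 0.002
grip_force: 1.7
```

Request:
play_rows([
  [0,0,0,1,0,0,0],
  [0,0,0,0,0,0,0],
  [0,0,0,0,0,0,0],
])

```text
t: 5.35
ee_pos: [0.5018, -0.1604, 0.0359]
tool_rot: [0.0, 0.092, 0.996, -0.0]
ft_force: [-4.3, 0.5, 12.1]
grip_width: -0.004
grip_force: 5.5
```

Request:
play_rows([
  [0,0,0,1,0,0,0],
  [0,0,0,0,0,0,0],
])

```text
t: 5.55
ee_pos: [0.5019, -0.1605, 0.0353]
tool_rot: [0.0, 0.092, 0.996, -0.0]
ft_force: [-7.5, 2.1, 20.3]
grip_width: -0.003
grip_force: 9.8
```

Request:
play_rows([
  [0,0,0,-30,0,0,0],
  [0,0,0,-30,0,0,0],
  [0,35,0,0,0,0,0],
  [0,40,0,0,0,0,0],
  [0,0,0,0,0,0,0],
])

```text
t: 6.05
ee_pos: [0.4248, -0.1456, 0.0941]
tool_rot: [-0.001, 0.092, 0.996, 0.0]
ft_force: [0.1, 0.6, -0.3]
grip_width: -0.003
grip_force: 0.0
```

```bash
cat > look.py <<'E'
import sys,cv2,numpy as np
from rig import env
n=sys.argv[1];out=[]
for c,(r,k) in (("top",(150,260)),("side",(155,245))):
    im=env.capture(c)
    cv2.imwrite(f"pics/{c}{n}.png",im[:,:,::-1]);a=cv2.resize(im[r:r+90,k:k+100],None,fx=(4 if len(sys.argv)<3 else 8),fy=(4 if len(sys.argv)<3 else 8),interpolation=cv2.INTER_CUBIC)[:,:,::-1].copy()
    f=a.shape[1]//100
    for i in range(0,100,10): cv2.putText(a,str(k+i),(i*f,10),0,.35,(0,0,255));cv2.line(a,(i*f,12),(i*f,17),(0,0,255),1)
    for i in range(0,90,10): cv2.putText(a,str(r+i),(0,i*f+4),0,.35,(0,0,255));cv2.line(a,(24,i*f),(30,i*f),(0,0,255),1)
    out.append(a)
cv2.imwrite(f"pics/look{n}.png",np.hstack(out))
E
python3 look.py 4; python3 go.py .5 -.16 .018 -.1835 0
```

```text
t 6.15 pos [ 0.4279 -0.1467  0.0947] f [ 0.4 -0.3  0.2]
shift(now axes) [-73.2   0.2  76.8] turn [-0.03  0.06 -0.02] shift(after turn) [-73.3   0.1  76.7]
```

View pics/look4.png

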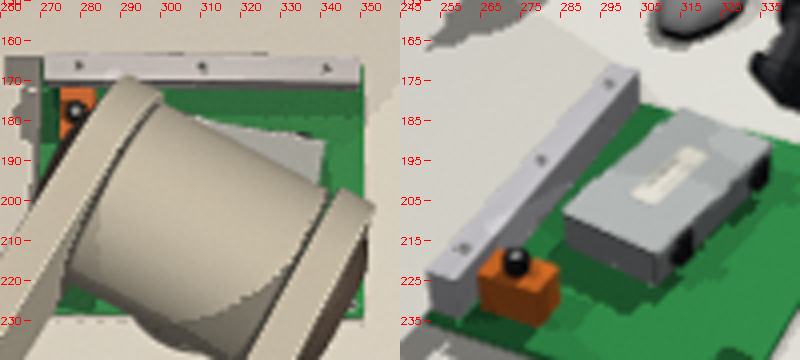

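The lid is shut flat in the side view, and the box is where it was, with its top corner at (286,207). Next I push its front, on the lagging half, and turn it with the tool.

Request:
play_rows([
  [0,0,-10,25,0,0,0],
  [0,0,0,25,0,0,0],
  [0,0,0,24,0,0,0],
  [0,-15,0,0,0,0,0],
  [0,-15,0,0,0,0,0],
  [0,-12,0,0,0,0,0],
  [0,-8,0,0,0,0,0],
  [0,0,0,0,0,0,0],
])

```text
t: 6.95
ee_pos: [0.4763, -0.1658, 0.0202]
tool_rot: [0.0, 0.091, 0.996, -0.0]
ft_force: [-0.2, 0.2, 1.0]
grip_width: -0.002
grip_force: 0.0
```

Request:
play_rows([
  [0,-3,0,0,0,0,0],
  [0,-3,0,0,0,0,0],
  [0,-3,0,0,0,0,0],
  [0,0,0,0,0,0,0],
])

```text
t: 7.35
ee_pos: [0.4844, -0.1673, 0.0204]
tool_rot: [0.0, 0.092, 0.996, -0.0]
ft_force: [-0.7, -0.3, 0.7]
grip_width: -0.001
grip_force: 0.0
```

Request:
play_rows([
  [0,-2.5,0,0,0,0,-1.5],
  [0,-2.5,0,0,0,0,-1.5],
  [0,-2.5,0,0,0,0,-1.6],
  [0,-2.5,0,0,0,0,-1.6],
  [0,-2.5,0,0,0,0,-1.6],
  [0,-2.5,0,0,0,0,-1.5],
  [0,0,0,0,0,0,0],
])

```text
t: 8.05
ee_pos: [0.4995, -0.169, 0.0203]
tool_rot: [0.0, 0.01, 1.0, -0.0]
ft_force: [-0.5, 0.4, -0.1]
grip_width: -0.001
grip_force: 0.0
```

```bash
python3 look.py 5;python3 go.py .5 -.16 .018 -.0209 0
```

```text
t 8.15 pos [ 0.4993 -0.169   0.0203] f [-0.2 -0.5 -0.1]
shift(now axes) [-0.5  9.   2.3] turn [-0.01  0.01 -0.03] shift(after turn) [-0.5  9.   2.3]
```

View pics/look5.png

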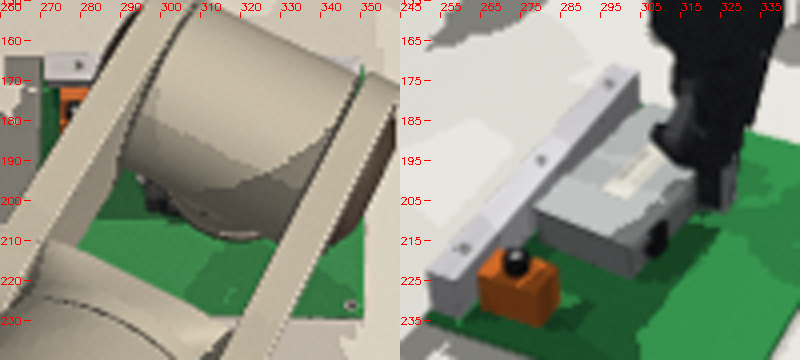

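```bash
cat > bf.py <<'E'
from h import *
P=[.51982,-.14508,-.0209]
def fit(L):
    w=np.array([k for _,_,k in L])/1e3+[0,0,.008]
    b=least_squares(lambda p:resid([(a,c) for a,c,_ in L],place(w,*p)),[.53,-.15,-.02],x_scale=[.01,.01,.1])
    c,s=np.cos(P[2]),np.sin(P[2]);d=b.x[:2]-P[:2]
    print("world",b.x.round(4),"plate mm",(1e3*(c*d[0]+s*d[1])).round(1),(1e3*(-s*d[0]+c*d[1])).round(1),"yaw",(b.x[2]-P[2]).round(3),"home 35, 14",b.fun.reshape(-1,2).round(1).tolist())
E
python3 - <<'E'
from bf import *
S="side"
fit([(S,(278,206.25),(35,63.5,28)),(S,(303.25,216.75),(-35,63.5,28)),(S,(303.25,224),(-35,63.5,0)),(S,(308.75,181.25),(35,-63.5,28))])
# check on the initial picture's shut state (look4)
fit([(S,(285.75,207.5),(35,63.5,28)),(S,(308.75,217.5),(-35,63.5,28)),(S,(309,226),(-35,63.5,0)),(S,(315.6,182),(35,-63.5,28)),(S,(337,190.5),(-35,-63.5,28))])
E
```

```text
world [ 0.5436 -0.1652 -0.1633] plate mm 24.2 -19.7 yaw -0.142 home 35, 14 [[0.4, -0.2], [-0.3, -0.3], [0.0, 1.6], [-0.2, -1.5]]
world [ 0.5275 -0.1666 -0.1832] plate mm 8.2 -21.4 yaw -0.162 home 35, 14 [[-1.2, -0.5], [0.2, 0.4], [0.2, 1.1], [-0.5, -1.1], [1.3, -0.5]]
```

Request:
play_rows([
  [0,20,0,0,0,0,0],
  [0,0,0,-30,0,0,0],
  [0,0,0,-35,0,0,0],
  [0,-15,-40,0,0,0,0],
  [0,-25,-45,0,0,0,0],
  [0,-25,-5,0,0,0,0],
  [0,0,0,0,0,0,0],
])

```text
t: 8.85
ee_pos: [0.5433, -0.2601, 0.085]
tool_rot: [0.0, 0.011, 1.0, -0.0]
ft_force: [-0.6, -0.2, -0.1]
grip_width: 0.001
grip_force: 0.0
```

```bash
python3 look.py 6;python3 go.py .5455 -.2577 .020 -.0209 0
```

```text
t 8.95 pos [ 0.5414 -0.2585  0.0848] f [-0.1  0.2  0.5]
shift(now axes) [-4.1  0.9 64.8] turn [ 0.02 -0.04 -0.03] shift(after turn) [-4.1  0.9 64.8]
```

View pics/look6.png

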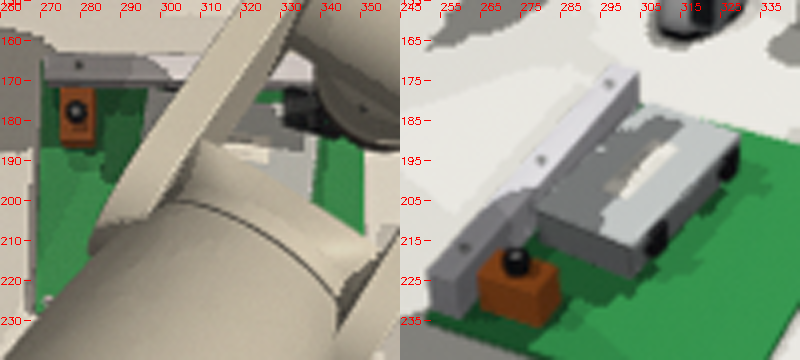

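```bash
python3 - <<'E'
from bf import *
S="side"
fit([(S,(278.75,206.75),(35,63.5,28)),(S,(303.75,216.75),(-35,63.5,28)),(S,(304.5,224.5),(-35,63.5,0)),(S,(330.5,189.25),(-35,-63.5,28)),(S,(307,181.25),(35,-63.5,28))])
for x,y,a in((.5436,-.1652,-.142-.021),(.5436,-.165,-.0209)): print(proj("top",place([[.035,.0635,.036],[.035,-.0635,.036],[-.035,-.0635,.036]],x,y,a)).round(1).tolist(),proj("side",place([[.035,.0635,.036],[.035,-.0635,.036],[-.035,-.0635,.036]],x,y,a)).round(1).tolist())
E
```

```text
world [ 0.5439 -0.1639 -0.1234] plate mm 24.5 -18.3 yaw -0.102 home 35, 14 [[-0.2, 0.2], [0.1, 0.1], [-0.3, 1.5], [0.4, -1.1], [0.1, -1.2]]
[[297.5, 172.2], [340.7, 178.9], [337.2, 202.5]] [[278.4, 206.0], [308.6, 179.8], [331.8, 188.4]]
[[295.5, 175.1], [339.2, 175.8], [339.1, 199.5]] [[280.4, 208.4], [304.6, 179.9], [329.5, 186.5]]
```

Request:
play_rows([
  [0,-7,0,30,0,0,0],
  [0,0,0,35,0,0,0],
  [0,0,10,0,0,0,0],
  [0,0,4,0,0,0,0],
  [0,0,4,0,0,0,0],
  [0,0,4,0,0,0,0],
  [0,0,4,0,0,0,0],
  [0,0,0,0,0,0,0],
])

```text
t: 9.75
ee_pos: [0.5494, -0.2324, 0.0212]
tool_rot: [0.0, 0.01, 1.0, -0.0]
ft_force: [0.0, 0.7, 1.1]
grip_width: -0.002
grip_force: 0.0
```

Request:
play_rows([
  [0,0,4,0,0,0,0],
  [0,0,4,0,0,0,0],
  [0,0,4,0,0,0,0],
  [0,0,3,0,0,0,0],
  [0,0,3,0,0,0,0],
  [0,0,0,0,0,0,0],
])

```text
t: 10.35
ee_pos: [0.5494, -0.2143, 0.0202]
tool_rot: [-0.0, 0.01, 1.0, 0.0]
ft_force: [0.1, -0.9, -1.4]
grip_width: -0.003
grip_force: 0.1
```

```bash
python3 look.py 7;python3 go.py .5455 -.2577 .020 -.0209 0
```

```text
t 10.45 pos [ 0.5493 -0.2145  0.0201] f [ 0.9 -0.3 -0.2]
shift(now axes) [  2.9 -43.3   0.1] turn [ 0.02 -0.02 -0.01] shift(after turn) [  2.9 -43.3   0.1]
```

View pics/look7.png

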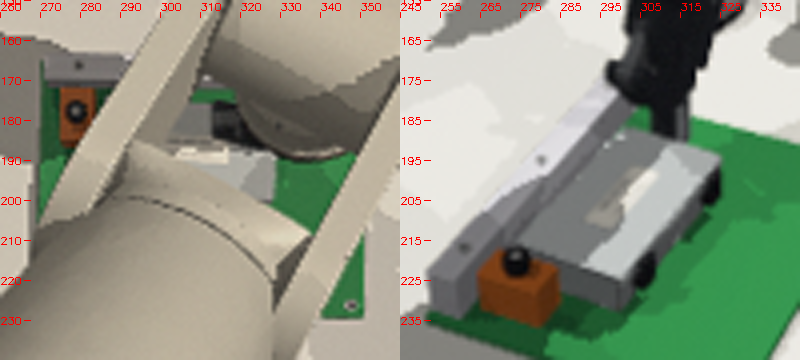

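```bash
cat >>bf.py <<'E'
E
python3 - <<'E'
from bf import *
S="side"
fit([(S,(272.5,216.2),(35,63.5,28)),(S,(300.75,225),(-35,63.5,28)),(S,(301.5,232.2),(-35,63.5,0)),(S,(325.2,193.9),(-35,-63.5,28))])
fit([(S,(300.75,225),(-35,63.5,28)),(S,(301.5,232.2),(-35,63.5,0)),(S,(325.2,193.9),(-35,-63.5,28))])
for c in("side","top"):
    env.capture(c)
    for n in("parts_box","catches_mid","bumpers_mid"): print(c,n,[(round(d['p'],2),d['centre']) for d in env.landmark_of(c,n)])
E
```

```text
world [ 0.5448 -0.1351 -0.0415] plate mm 24.7 10.5 yaw -0.021 home 35, 14 [[0.9, -0.6], [-0.1, -0.4], [-0.5, 1.6], [-0.3, -0.7]]
world [ 0.5442 -0.1364 -0.0501] plate mm 24.2 9.2 yaw -0.029 home 35, 14 [[0.1, -0.7], [-0.3, 1.3], [0.2, -0.8]]
side parts_box [(0.95, [283.3, 286.1]), (0.93, [302.4, 214.5])]
side catches_mid [(0.85, [315.7, 204.7]), (0.71, [297.2, 280.0])]
side bumpers_mid [(0.62, [288.1, 200.0])]
top parts_box [(0.72, [238.3, 212.9]), (0.61, [308.5, 186.1])]
top catches_mid [(0.81, [305.1, 199.3]), (0.69, [240.5, 218.2])]
top bumpers_mid [(0.81, [230.7, 202.8]), (0.52, [308.6, 175.1])]
```

Request:
play_rows([
  [0,0,2,0,0,0,0],
  [0,0,1,0,0,0,0],
  [0,0,0,0,0,0,0],
])

```text
t: 11.15
ee_pos: [0.5495, -0.2117, 0.0204]
tool_rot: [0.0, 0.011, 1.0, -0.0]
ft_force: [0.5, -1.1, -1.1]
grip_width: -0.003
grip_force: 0.5
```

Request:
play_rows([
  [0,0,1,0,0,0,0],
  [0,0,0,0,0,0,0],
])

```text
t: 11.35
ee_pos: [0.5496, -0.2107, 0.0204]
tool_rot: [0.0, 0.011, 1.0, -0.0]
ft_force: [0.5, -1.4, 0.2]
grip_width: 0.002
grip_force: 0.6
```

Request:
play_rows([
  [0,0,1,0,0,0,0],
  [0,0,0,0,0,0,0],
])

```text
t: 11.55
ee_pos: [0.5496, -0.2097, 0.0203]
tool_rot: [0.0, 0.011, 1.0, -0.0]
ft_force: [-0.2, -0.9, 0.4]
grip_width: 0.003
grip_force: 0.6
```

Request:
play_rows([
  [0,0,1,0,0,0,0],
  [0,0,0,0,0,0,0],
])

```text
t: 11.75
ee_pos: [0.5496, -0.2087, 0.0203]
tool_rot: [-0.0, 0.011, 1.0, -0.0]
ft_force: [0.5, -1.2, -0.4]
grip_width: 0.0
grip_force: 0.6
```

Request:
play_rows([
  [0,0,1,0,0,0,0],
  [0,0,0,0,0,0,0],
])

```text
t: 11.95
ee_pos: [0.5496, -0.2079, 0.0203]
tool_rot: [-0.0, 0.011, 1.0, -0.0]
ft_force: [0.5, -3.0, -0.2]
grip_width: 0.004
grip_force: 1.5
```

Request:
play_rows([
  [0,0,1,0,0,0,0],
  [0,0,0,0,0,0,0],
])

```text
t: 12.15
ee_pos: [0.5496, -0.2074, 0.0205]
tool_rot: [0.0, 0.011, 1.0, -0.001]
ft_force: [0.1, -8.1, -2.0]
grip_width: -0.0
grip_force: 4.0
```

Request:
play_rows([
  [0,0,-20,0,0,0,0],
  [0,0,0,-30,0,0,0],
  [0,0,0,-35,0,0,0],
  [0,40,10,0,0,0,0],
  [0,30,40,0,0,0,0],
  [0,0,37,0,0,0,0],
  [0,0,0,0,0,0,0],
  [0,0,0,0,0,0,0],
])

```text
t: 12.95
ee_pos: [0.4812, -0.1377, 0.0857]
tool_rot: [0.0, 0.01, 1.0, -0.0]
ft_force: [1.0, 0.2, -0.2]
grip_width: 0.001
grip_force: 0.0
```

```bash
python3 go.py .4839 -.1403 .020 -.0209 0; python3 - <<'E'
from rig import env
for c in("side","top"):
    env.capture(c)
    for n in("parts_box","catches_mid","lid_front_edge"): print(c,n,[(round(d['p'],2),d['centre']) for d in env.landmark_of(c,n)])
E
```

```text
t 12.95 pos [ 0.4812 -0.1377  0.0857] f [ 1.   0.2 -0.2]
shift(now axes) [-2.7 -2.5 65.7] turn [-0.01  0.03  0.07] shift(after turn) [-2.7 -2.5 65.7]
side parts_box [(0.95, [302.1, 215.3]), (0.61, [282.8, 288.2]), (0.43, [243.4, 300.8]), (0.3, [319.2, 154.7])]
side catches_mid [(0.97, [315.3, 211.5]), (0.55, [297.6, 280.1])]
side lid_front_edge [(0.62, [294.9, 284.0]), (0.6, [312.7, 207.5]), (0.31, [353.1, 160.7])]
top parts_box [(0.85, [237.0, 215.0])]
top catches_mid [(0.87, [239.9, 221.4])]
top lid_front_edge [(0.61, [239.1, 217.6])]
```

Now I go down and push in x, with the contact force as feedback.

Request:
play_rows([
  [0,0,-3,30,0,0,0],
  [0,0,0,35,0,0,0],
  [0,-10,0,0,0,0,0],
  [0,-5,0,0,0,0,0],
  [0,-5,0,0,0,0,0],
  [0,-4,0,0,0,0,0],
  [0,-4,0,0,0,0,0],
  [0,0,0,0,0,0,0],
])

```text
t: 14.15
ee_pos: [0.5098, -0.142, 0.021]
tool_rot: [0.001, 0.011, 1.0, -0.0]
ft_force: [-0.6, 0.5, 0.3]
grip_width: -0.0
grip_force: 0.0
```

Request:
play_rows([
  [0,-2,0,0,0,0,0],
  [0,-2,0,0,0,0,0],
  [0,0,0,0,0,0,0],
])

```text
t: 14.45
ee_pos: [0.511, -0.1417, 0.0199]
tool_rot: [-0.002, 0.01, 1.0, 0.0]
ft_force: [-20.0, -0.2, 8.6]
grip_width: 0.001
grip_force: 10.1
```

Request:
play_rows([
  [0,-1,0,0,0,0,0],
  [0,-1,0,0,0,0,0],
  [0,0,0,0,0,0,0],
])

```text
t: 14.75
ee_pos: [0.5112, -0.1417, 0.0195]
tool_rot: [-0.004, 0.01, 1.0, 0.001]
ft_force: [-34.6, -1.8, 13.9]
grip_width: 0.002
grip_force: 17.2
```

Request:
play_rows([
  [0,24,0,0,0,0,0],
  [0,0,0,-30,0,0,0],
  [0,0,0,-35,0,0,0],
  [0,-5,-45,0,0,0,0],
  [0,-40,-48,0,0,0,0],
  [0,-30,0,0,0,0,0],
  [0,0,0,0,0,0,0],
  [0,0,0,0,0,0,0],
])

```text
t: 15.55
ee_pos: [0.5562, -0.2261, 0.0849]
tool_rot: [-0.0, 0.01, 1.0, 0.0]
ft_force: [-0.2, 0.2, -0.9]
grip_width: -0.002
grip_force: 0.0
```

```bash
python3 go.py .5579 -.238 .020 -.0209 0
```

```text
t 15.55 pos [ 0.5562 -0.2261  0.0849] f [-0.2  0.2 -0.9]
shift(now axes) [ -2.  -11.9  64.9] turn [ 0.02 -0.03  0.  ] shift(after turn) [ -1.9 -11.8  64.9]
```

Request:
play_rows([
  [0,-2,-10,0,0,0,0],
  [0,0,0,30,0,0,0],
  [0,0,0,35,0,0,0],
  [0,0,10,0,0,0,0],
  [0,0,10,0,0,0,0],
  [0,0,5,0,0,0,0],
  [0,0,2,0,0,0,0],
  [0,0,0,0,0,0,0],
])

```text
t: 16.35
ee_pos: [0.5591, -0.2092, 0.0216]
tool_rot: [0.001, 0.01, 1.0, -0.001]
ft_force: [0.3, -1.2, -0.1]
grip_width: 0.002
grip_force: 0.0
```

Request:
play_rows([
  [0,0,1,0,0,0,0],
  [0,0,0,0,0,0,0],
])

```text
t: 16.55
ee_pos: [0.5587, -0.2085, 0.0206]
tool_rot: [0.0, 0.011, 1.0, -0.0]
ft_force: [0.3, 0.2, -1.7]
grip_width: -0.004
grip_force: 0.0
```

Request:
play_rows([
  [0,0,1,0,0,0,0],
  [0,0,0,0,0,0,0],
])

```text
t: 16.75
ee_pos: [0.5586, -0.208, 0.0205]
tool_rot: [0.0, 0.011, 1.0, -0.001]
ft_force: [-0.3, -4.6, 1.2]
grip_width: 0.002
grip_force: 2.3
```

Request:
play_rows([
  [0,0,1,0,0,0,0],
  [0,0,0,0,0,0,0],
  [0,0,0,0,0,0,0],
])

```text
t: 17.05
ee_pos: [0.5587, -0.2077, 0.0205]
tool_rot: [0.0, 0.011, 1.0, -0.001]
ft_force: [-0.7, -10.5, -1.1]
grip_width: -0.001
grip_force: 5.3
```

Request:
play_rows([
  [0,0,-5,0,0,0,0],
  [0,0,-15,0,0,0,0],
  [0,0,0,-35,0,0,0],
  [0,0,0,-45,0,0,0],
  [0,45,10,-20,0,0,0],
  [0,45,40,0,0,0,0],
  [0,40,40,0,0,0,0],
  [0,0,0,0,0,0,0],
])

```text
t: 17.85
ee_pos: [0.439, -0.1429, 0.1203]
tool_rot: [-0.0, 0.01, 1.0, 0.0]
ft_force: [1.0, -0.2, -0.0]
grip_width: -0.001
grip_force: 0.0
```

```bash
python3 go.py .499 -.1297 .057 -.0209 45; python3 -c "
from rig import env;print(env.get_state()['q'].round(2))"
```

```text
t 17.85 pos [ 0.439  -0.1429  0.1203] f [ 1.  -0.2 -0. ]
shift(now axes) [-59.7  14.3  63.2] turn [ 6.000e-02 -4.505e+01  1.000e-02] shift(after turn) [ 2.5 14.4 86.9]
[-0.48 -0.02  1.85  0.    1.31 -2.03]
```

Request:
play_rows([
  [0,0,0,0,0,-7.5,0],
  [0,0,0,0,0,-7.5,0],
  [0,0,0,0,0,-7.5,0],
  [0,0,0,0,0,-7.5,0],
  [0,0,0,0,0,-7.5,0],
  [0,0,0,0,0,-7.5,0],
  [0,0,0,0,0,0,0],
  [0,0,0,0,0,0,0],
])

```text
t: 18.65
ee_pos: [0.4461, -0.1384, 0.1278]
tool_rot: [0.375, 0.013, 0.927, -0.009]
ft_force: [0.3, 0.8, 0.3]
grip_width: 0.001
grip_force: 0.0
```

```bash
python3 go.py .499 -.1297 .057 -.0209 45; python3 -c "
from rig import env;print(env.get_state()['q'].round(2))"
```

```text
t 18.65 pos [ 0.4461 -0.1384  0.1278] f [0.3 0.8 0.3]
shift(now axes) [11.5 10.7 87.4] turn [-0.63 -0.89 -0.13] shift(after turn) [12.8  9.8 87.3]
[-0.83 -0.43  2.35  0.77  0.8  -2.81]
```

Request:
play_rows([
  [0,0,0,0,0,0,8.5],
  [0,0,0,0,0,0,8.5],
])

```text
t: 18.85
ee_pos: [0.4469, -0.1381, 0.128]
tool_rot: [0.372, 0.151, 0.915, 0.048]
ft_force: [-1.0, -0.6, 0.1]
grip_width: -0.003
grip_force: 0.0
```

```bash
python3 go.py .499 -.1297 .057 -.0209 45; python3 -c "
from rig import env;print(env.get_state()['q'].round(2))"
```

```text
t 18.85 pos [ 0.4469 -0.1381  0.128 ] f [-1.  -0.6  0.1]
shift(now axes) [14.6  6.2 87.1] turn [ -0.68  -0.82 -17.28] shift(after turn) [13.5  9.4 86.9]
[-0.83 -0.43  2.35  0.77  0.8  -2.51]
```

Request:
play_rows([
  [0,0,0,0,0,0,8.5],
  [0,0,0,0,0,0,8.5],
  [0,0,0,0,0,0,8.5],
  [0,0,0,0,0,0,8.5],
  [0,0,0,0,0,0,8.5],
  [0,0,0,0,0,0,8.5],
  [0,0,0,0,0,0,8.5],
  [0,0,0,0,0,0,8.5],
])

```text
t: 19.65
ee_pos: [0.4469, -0.1379, 0.1279]
tool_rot: [0.281, 0.636, 0.674, 0.248]
ft_force: [-0.1, -1.3, 0.2]
grip_width: -0.004
grip_force: 0.0
```

Request:
play_rows([
  [0,0,0,0,0,0,8.5],
  [0,0,0,0,0,0,8.5],
  [0,0,0,0,0,0,8.5],
  [0,0,0,0,0,0,8.5],
  [0,0,0,0,0,0,8.5],
  [0,0,0,0,0,0,8.5],
  [0,0,0,0,0,0,8.5],
  [0,0,0,0,0,0,8.5],
])

```text
t: 20.45
ee_pos: [0.4469, -0.1379, 0.1279]
tool_rot: [0.095, 0.904, 0.203, 0.363]
ft_force: [0.3, 0.3, -0.1]
grip_width: 0.002
grip_force: 0.0
```

Request:
play_rows([
  [0,0,0,0,0,0,8.5],
  [0,0,0,0,0,0,8.5],
  [0,0,0,0,0,0,8.5],
  [0,0,0,0,0,0,1.2],
  [0,0,0,0,0,0,0],
])

```text
t: 20.95
ee_pos: [0.4467, -0.1376, 0.1277]
tool_rot: [0.009, 0.927, -0.009, 0.376]
ft_force: [-0.5, 0.7, 0.4]
grip_width: -0.0
grip_force: 0.0
```

```bash
sed -i "s/^print('t'/if len(sys.argv)>6: T=T*Ro.from_euler('z',np.pi)\n&/" go.py; python3 go.py .499 -.1297 .057 -.0209 45 f; python3 -c "
from rig import env;print(env.get_state()['q'].round(2))"
```

```text
t 20.95 pos [ 0.4467 -0.1376  0.1277] f [-0.5  0.7  0.4]
shift(now axes) [-11.8  -9.8  86.9] turn [0.52 0.84 0.32] shift(after turn) [-13.1  -8.9  86.8]
[-0.83 -0.43  2.35  0.77  0.8   0.32]
```

Request:
play_rows([
  [0,0,0,0,0.5,0.8,0.3],
  [0,-7,-5,25,0,0,0],
  [0,-6,-4,25,0,0,0],
  [0,0,0,20,0,0,0],
  [0,0,0,12,0,0,0],
  [0,0,0,0,0,0,0],
  [0,0,0,0,0,0,0],
])

```text
t: 21.65
ee_pos: [0.4954, -0.1291, 0.0603]
tool_rot: [0.003, 0.924, -0.011, 0.383]
ft_force: [0.9, 0.2, -0.3]
grip_width: -0.002
grip_force: 0.0
```

```bash
python3 go.py .5205 -.1297 .036 -.0209 45 f; python3 -c "
from rig import env;print(env.get_state()['q'].round(2))"
```

```text
t 21.65 pos [ 0.4954 -0.1291  0.0603] f [ 0.9  0.2 -0.3]
shift(now axes) [ 0.5  0.1 34.9] turn [-0.01 -0.   -0.19] shift(after turn) [ 0.5  0.1 34.9]
[-0.7  -0.18  2.36  1.03  0.54  0.1 ]
```

Request:
play_rows([
  [0,0,0,12,0,0,0],
  [0,0,0,10,0,0,0],
  [0,0,0,6,0,0,0],
  [0,0,0,3,0,0,0],
  [0,0,0,0,0,0,0],
  [0,0,0,0,0,0,0],
])

```text
t: 22.25
ee_pos: [0.5172, -0.1298, 0.0387]
tool_rot: [0.003, 0.924, -0.013, 0.383]
ft_force: [-0.1, -0.5, -0.3]
grip_width: 0.003
grip_force: 0.0
```

Request:
play_rows([
  [0,0,0,1,0,0,0],
  [0,0,0,1,0,0,0],
  [0,0,0,0,0,0,0],
  [0,0,0,0,0,0,0],
])

```text
t: 22.65
ee_pos: [0.5187, -0.1298, 0.037]
tool_rot: [0.003, 0.924, -0.013, 0.383]
ft_force: [0.9, -0.4, 0.3]
grip_width: -0.0
grip_force: 0.0
```

Request:
play_rows([
  [0,0,0,1,0,0,0],
  [0,0,0,0,0,0,0],
  [0,0,0,0,0,0,0],
])

```text
t: 22.95
ee_pos: [0.5194, -0.1298, 0.0362]
tool_rot: [0.003, 0.924, -0.013, 0.383]
ft_force: [-0.1, 0.2, 0.3]
grip_width: 0.002
grip_force: 0.0
```

Request:
play_rows([
  [0,0,0,1,0,0,0],
  [0,0,0,0,0,0,0],
  [0,0,0,0,0,0,0],
])

```text
t: 23.25
ee_pos: [0.5201, -0.1298, 0.0355]
tool_rot: [0.003, 0.924, -0.013, 0.383]
ft_force: [-0.4, 0.0, 0.3]
grip_width: 0.0
grip_force: 0.0
```

Request:
play_rows([
  [0,0,0,1,0,0,0],
  [0,0,0,0,0,0,0],
  [0,0,0,0,0,0,0],
])

```text
t: 23.55
ee_pos: [0.5208, -0.1298, 0.0348]
tool_rot: [0.003, 0.924, -0.013, 0.383]
ft_force: [-0.3, -0.4, 0.3]
grip_width: 0.0
grip_force: 0.1
```

Request:
play_rows([
  [0,0,0,1,0,0,0],
  [0,0,0,0,0,0,0],
  [0,0,0,0,0,0,0],
])

```text
t: 23.85
ee_pos: [0.5214, -0.1298, 0.034]
tool_rot: [0.003, 0.924, -0.013, 0.383]
ft_force: [-8.7, -0.5, 5.3]
grip_width: 0.002
grip_force: 5.1
```

Request:
play_rows([
  [0,-0.4,0,0.4,0,0,0],
  [0,0,0,0,0,0,0],
  [0,0,0,0,0,0,0],
])

```text
t: 24.15
ee_pos: [0.5215, -0.1298, 0.0337]
tool_rot: [0.003, 0.924, -0.013, 0.383]
ft_force: [-11.7, 1.1, 9.1]
grip_width: 0.002
grip_force: 7.2
```

```bash
python3 go.py .5205 -.1297 .036 -.0209 45 f;python3 - <<'E'
from bf import *
fs=[]
for c in("side","top"):
    env.capture(c);fs.append(env.get_state()['ft_force'])
    for n in("parts_box","catches_mid","bumpers_mid","lid_front_edge"): print(c,n,[(round(d['p'],2),d['centre']) for d in env.landmark_of(c,n)]);fs.append(env.get_state()['ft_force'])
print(np.mean(fs,0))
def W(x,y,z):return place([[x/1e3,y/1e3,z/1e3]],*P)
for c in("side","top"): print(c,'exp',[proj(c,W(*p)).round(1).tolist() for p in((35,14,8),(-7,14,38),(73,14,27),(0,14,36))])
E
```

```text
t 24.15 pos [ 0.5215 -0.1298  0.0337] f [-11.7   1.1   9.1]
shift(now axes) [ 1.  -0.1 -2.3] turn [ 0.06 -0.06 -0.4 ] shift(after turn) [ 1.  -0.1 -2.3]
side parts_box [(0.89, [299.5, 213.0]), (0.72, [285.1, 288.5])]
side catches_mid [(0.91, [313.1, 213.2]), (0.59, [307.8, 212.5]), (0.58, [299.0, 282.5])]
side bumpers_mid [(0.9, [270.7, 282.6]), (0.68, [279.0, 202.3])]
side lid_front_edge [(0.96, [306.4, 210.4]), (0.84, [295.8, 282.2])]
top parts_box [(0.87, [237.0, 212.7]), (0.63, [306.3, 183.5])]
top catches_mid [(0.82, [304.1, 196.5]), (0.6, [237.1, 219.3]), (0.55, [368.1, 255.6])]
top bumpers_mid [(0.81, [233.9, 205.4]), (0.68, [303.1, 194.3])]
top lid_front_edge [(0.98, [306.5, 192.1]), (0.73, [237.6, 215.0])]
[-11.34159469   0.25979209   8.97356886]
side exp [[[296.1, 212.8]], [[311.6, 207.7]], [[281.8, 202.6]], [[308.9, 207.6]]]
top exp [[[305.8, 185.3]], [[305.4, 197.6]], [[305.9, 171.3]], [[305.5, 195.3]]]
```

```bash
python3 -c "
from rig import env
print(env.sign_off())"
```

```text
the job is handed in; nothing more can be done
None
```

I shut the lid, slid the box against the fence and stop, and handed the job in while still pushing at about 11 N into the fence and 9 N down. The side picture showed the lid flat; seating on the fence and stop was judged by contact force and tool position, as I had used all 10 picture views.

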